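# Index the rotary stage to the next stop

## Robot

A 7-joint arm with a two-finger parallel gripper is mounted at the origin on a cart in front of the work surface, level with it; the furniture and walls round the work are solid. World frame = base frame: x ahead of the robot, y to its left, z up, the work surface at z = 0. Lengths are in m, angles in rad, forces in N, time in s.
With the tool pointing down it reaches from about 0.4 to 0.85 m from the base axis. Payload 10.4 kg.
Tool frame: the origin (TCP) lies midway between the tips of the shut fingers; the grasp point (between the pads) lies 19 mm behind it; z points along the fingers, x is the direction in which the jaws open and shut, and the axes are right-handed (so a half turn about z gives the same grasp; the last joint's range is limited). The gripper opens to 87 mm and grips with 3 to 60 N. Pads are 19 mm wide; open, the fingers measure 117 mm over their backs; the gripper's body (75 mm by 190 mm) begins 51 mm behind the grasp point.
Start: joints at [1.189, 0.332, -0.065, 1.46, 0.022, 1.35, -0.088], TCP at [0.219, -0.585, 0.223] pointing down, gripper open.
Joint ranges: [-2.6, 2.6], [-0.5, 2.12], [-1.47, 1.34], [0.16, 2.42], [-1.27, 4.41], [0.06, 2.06], [-2.6, 2.6]. Speed limits (rad/s): [2.22, 2.22, 2.79, 2.79, 3.14, 3.14, 3.14].

## Interface

Orientations are given as a unit quaternion [x, y, z, w].
In Python, from bench import r gives the robot as it stands. The module is installed in compiled form; this text tells all that it offers.
- The arm moves only by the tool play_rows, never from a script. Its argument "commands" is a list of rows, each a list of 7 numbers: the shift along the world's x, y, z in cm, then the turn, a rotation vector about the world's x, y, z in rad, then the finger opening in cm, from 0 to 8.7. A call has 1 to 20 rows; each row shifts and turns the commanded pose from where the row before left it; what a row does not reach is not made up. A row lasts 1/8 s, in which the tool goes at most 62.5 mm and 10.7 degrees, less where a joint would pass 70% of its speed; a pose out of reach is approached as far as the arm can. A call is refused whole if a number of a shift passes 6.25 or a number of a turn 0.188, either way. A call with a gripper value outside its range is refused whole. The fingers move at their own pace and stop on an object; "grip_force" is the grip in N (left out, the last holds). Time passes only in rows, so rows that do not move let the fingers close. It gives the time, the measured TCP pose, the force and the opening at its end, in the units of the state.
- r.read_state(): the state, without advancing time (a new reading comes with each control period).
- r.camera(name): name is "scene" or "top"; returns a dict with "img" (400x640x3 uint8, red, green, blue), "K" (3x3 intrinsics, pixels), "camera_from_world" (4x4, takes a point from world to camera coordinates). Camera axes: x right, y down, z forward; pixel columns grow to the right and rows downward; lengths in m; the calibration is good to about 2 mm. A picture is of the moment at which its call begins. There is no depth.
- r.close_job(): hands the job in, once; it reports no verdict.
The state is a dict: "time": time; "joint_positions": joint angles; "joint_vel": joint speeds; "joint_torque": joint torques, N m; "ee_pos": TCP position; "eef_rot": TCP orientation; "ft_force": force on the tool from outside, world axes, zero at the start; "torque": the same for the moment, N m; "width": finger opening in m.
Only numpy, scipy, OpenCV 4.12 (cv2) and the standard library are available. Lean on these libraries where they do the work, as an engineer would, in place of code of your own. Each camera call takes 0.05 s, during which the arm holds its last target. There are 200 camera calls.

## Task

The ball joint sits on a rotary indexing stage that is locked by a spring plunger. Pull the plunger's black knob up until its pin is clear, turn the stage counterclockwise (seen from above) to the next stop block, not past it, and let the plunger lock it there, with the pin dropped fully home into that block's hole. Be gentle with the pin: do not jam it or push it hard against the blocks; and leave the small things lying around alone.

Things in the scene. Friction and masses are not known exactly. Their poses are not given: they have to be found in the camera images.
- index_base: Grey round base, 300 mm diameter, bolted to the table; origin on the table at the stage's vertical turning axis, z up, x pointing along the start direction. The next stop block counterclockwise is clamped by hand 31.5 to 40.5 degrees (0.549 to 0.707 rad) from the start block; its exact place is not measured, so find its hole by feel. Blocks at -36 and +72 degrees are not wanted.
- start_hole (a point): Mouth of the start block's hole, where the pin is at first. All stop blocks are alike: flat steel, 30 mm radially, 56 mm along the rim, 8 mm thick, tops 28 mm above the table, a 10 mm through hole in the middle, 115 mm from the turning axis, with four small screw heads off the pin's track.
- ring (a point): Point on the base's flat ring between the start block and the next, 115 mm from the axis, 20 mm above the table (8 mm below the tops of the blocks). A pin let down on the ring is not locked.
- turntable (a joint): Stage angle, rad: 0 at the start block, growing counterclockwise seen from above; limits -0.5, 1.4. Friction about 0.15 N m; it stays where left. It carries the black ball joint (top 168 mm above the table, about the axis and away from the knob) and a 34 mm wide arm with the plunger: arm top 50 mm, plunger housing (23 mm wide) 64 mm above the table.
- plunger (a joint): Plunger height, m: 0 = pin home in a hole, 0.012 = pin end level with the block tops, 0.018 = end of travel, 0.004 = fallen on the ring. Spring and weight push it down, 7 N at 0 to 10 N at 0.018; let go, it falls back. With the pin on a block the stage slides round easily (2 to 4 N at the knob); over a hole (1 mm play each side) it snaps in, and pushing on then loads the pin.
- knob (a point): Middle of the plunger's black round knob, 26 mm diameter, 30 mm tall (this point 88 mm above the table when seated: knob from 74 to 104 mm), 115 mm from the turning axis. The knob moves with the stage and does not spin.
- pin: Steel pin under the knob, 8 mm diameter with a flat end, 44 mm long; its origin is the middle of its lower end, 16 mm above the table when seated, z up along it. It bends above about 25 N of force on it.
- boot_0: Black rubber dust boot, 45 mm diameter, 22 mm tall, lying near the stage on the right; origin at the centre of its underside. Leave alone.
- boot_1: Another such boot, further from the robot. Leave alone.
- hex_key: Black hex key, 102 x 33 x 5 mm, lying to the right; origin at the centre of its underside. Leave alone.
- marker: White paint marker, 138 mm long, 18 mm thick, lying to the left behind the stage; origin at the centre of its underside. Leave alone.

How it is judged:
On the way, in this order (a step that is already met when the one before it is completed fails the run):
1. the plunger is pulled up clear of the start hole while the stage is still there (value of joint plunger above 0.012 m and value of joint turntable between -0.06 and 0.06 rad), for 0.05 s.
2. the stage is turned to the next block with the pin still up (value of joint turntable between 0.4 and 0.8 rad and value of joint plunger above 0.01 m), for 0.05 s.
At the end, for the whole second after the job is handed in: The stage stands still at the next stop block counterclockwise (turned 0.525 to 0.73 rad) with the pin fully home in its hole (plunger within 1.5 mm of seated) (value of joint plunger below 0.0015 m and value of joint turntable between 0.525 and 0.73 rad and velocity of joint turntable between -0.05 and 0.05 rad/s); the robot touches nothing.
It fails at once if the pin is jammed or pushed with more than 25 N (contact force between pin and anything else above 25 N).
It fails at once if the stage is turned past the next stop block (value of joint turntable above 0.9 rad).
It fails at once if a boot, the hex key or the marker is moved by more than 20 mm (distance of any of boot_0, boot_1, hex_key, marker from where it was at the start of the episode above 0.02 m).
It also fails if it takes over 45 s, if anything falls off the work surface, if the arm or the gripper's body presses on something with over 40 N, if the wrist force passes 120 N, or if a joint passes its speed limit or range.

## Working session

There is one attempt and no reset: what is moved stays moved. The work goes in short steps, Python scripts to look and compute and a tool call to move; the robot and the scene stay as the last step left them, time stands still between calls to the robot, and variables do not carry over. Pictures are saved under pics/ and viewed, about 8 in all and at most 12, crops included, and the job is handed in when it is done.

Besides the shell and the picture viewer there is one more tool, called after ">>>" by a JSON object that holds its "op" and its "data". play_rows: Moves the arm, as the interface text tells. Its arguments: {"type":"object","properties":{"commands":{"type":"array","items":{"type":"array","items":{"type":"number"}}},"grip_force":{"type":"number"}},"required":["commands"]}

```bash
mkdir -p pics
cat > h.py <<'E'
import numpy as np, cv2
from bench import r
def ray(c,u,v,z):
    T=np.linalg.inv(c["camera_from_world"]); d=T[:3,:3]@np.linalg.inv(c["K"])@[u,v,1]; o=T[:3,3]
    return o+d*(z-o[2])/d[2]
def proj(c,p):
    q=c["camera_from_world"]@np.r_[p,1]; q=c["K"]@q[:3]; return q[:2]/q[2]
def save(c,n): cv2.imwrite(f"pics/{n}.png",c["img"][:,:,::-1])
E
python3 - <<'E'
from h import *
for n in("scene","top"):
    c=r.camera(n); save(c,n+"0"); print(c["K"].round(1).tolist(),np.linalg.inv(c["camera_from_world"]).round(3).tolist())
print(r.read_state())
E
```

```text
[[500.0, 0.0, 322.5], [0.0, 500.0, 200.6], [0.0, 0.0, 1.0]] [[0.463, -0.553, 0.693, -0.522], [-0.886, -0.279, 0.37, -0.532], [-0.011, -0.785, -0.619, 1.072], [0.0, 0.0, 0.0, 1.0]]
[[462.3, 0.0, 318.1], [0.0, 462.3, 199.9], [0.0, 0.0, 1.0]] [[-0.025, -0.988, 0.152, 0.363], [-1.0, 0.024, -0.008, 0.038], [0.004, -0.152, -0.988, 1.202], [0.0, 0.0, 0.0, 1.0]]
{'time': 0.1, 'joint_positions': array([ 1.18939654,  0.33282972, -0.06470263,  1.4608739 ,  0.02161048,
        1.34989798, -0.08847658]), 'joint_vel': array([-0.00066751, -0.00227691,  0.00039418, -0.00327509,  0.00106788,
       -0.00062583, -0.00052627]), 'joint_torque': array([ 2.28634657e-03, -6.24543858e+01,  2.51442409e-02, -3.90714598e+01,
       -6.13504113e-02,  3.65109276e-02,  7.01256295e-05]), 'ee_pos': array([ 0.21933885, -0.58486908,  0.22181245]), 'eef_rot': array([ 8.21947336e-01, -5.69563118e-01, -5.58503152e-04, -3.45153961e-04]), 'ft_force': array([-0.06286574,  0.26096126,  0.36697068]), 'torque': array([ 0.00678245, -0.00018095, -0.06203101]), 'width': 0.08698724241988368}
```

View pics/top0.png

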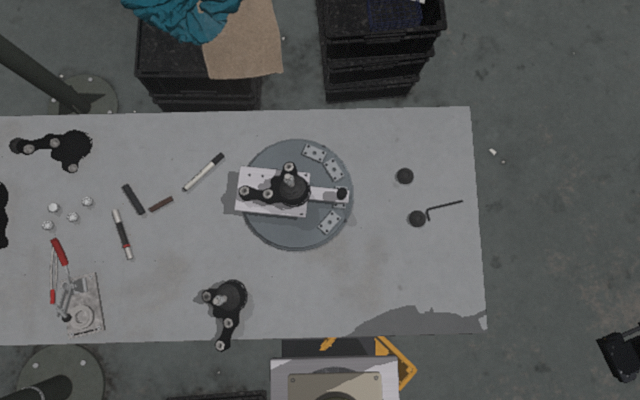

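View pics/scene0.png

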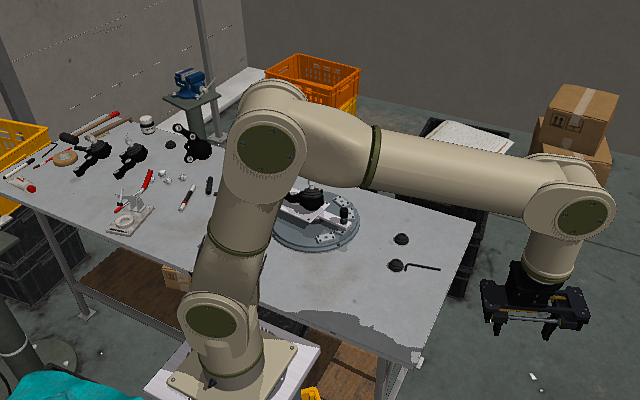

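Run:
```python
from h import *
c=r.camera("top"); im=c["img"]; 
hsv=cv2.cvtColor(im,cv2.COLOR_RGB2HSV)
print(im[235,290],hsv[235,290],im[120,290],hsv[120,290])
crop=cv2.resize(im[130:260,225:365],None,fx=5,fy=5,interpolation=cv2.INTER_CUBIC); cv2.imwrite("pics/crop0.png",crop[:590,:,::-1])
ref=hsv[235,290].astype(int)
m=((abs(hsv[...,0].astype(int)-ref[0])<12)&(hsv[...,1]>ref[1]-15)&(abs(hsv[...,2].astype(int)-ref[2])<30)).astype(np.uint8)
m[:, :230]=0;m[:,370:]=0;m[:130]=0;m[260:]=0
m=cv2.morphologyEx(m,cv2.MORPH_OPEN,np.ones((3,3)))
cs=max(cv2.findContours(m,0,1)[0],key=cv2.contourArea)
hull=cv2.convexHull(cs)[:,0]
P=np.array([ray(c,u,v,.02)[:2] for u,v in hull])
A=np.c_[2*P,np.ones(len(P))]
s=np.linalg.lstsq(A,(P**2).sum(1),rcond=None)[0]; print("center",s[:2],np.sqrt(s[2]+s[0]**2+s[1]**2), len(P))
print(np.hypot(*(P-s[:2]).T).round(3))
# knob
d=(im.max(2)<60).astype(np.uint8); k=np.zeros_like(d); k[180:208,330:352]=d[180:208,330:352]
n,l,st,ce=cv2.connectedComponentsWithStats(k); print(st.tolist(),ce.tolist())
for i in range(1,n): print(ray(c,*ce[i],.095))
```

```text
[ 94 100 102] [ 98  20 102] [130 132 133] [100   6 133]
center [0.56453361 0.08227855] 0.14658812872969315 36
[0.146 0.147 0.145 0.145 0.145 0.146 0.146 0.146 0.146 0.145 0.145 0.146
 0.147 0.146 0.148 0.147 0.148 0.148 0.149 0.149 0.149 0.149 0.148 0.147
 0.143 0.144 0.145 0.144 0.143 0.141 0.148 0.151 0.149 0.148 0.149 0.148]
[[0, 0, 640, 400, 255909], [337, 188, 10, 12, 89], [335, 204, 1, 1, 1], [343, 205, 1, 1, 1]] [[319.492331258377, 199.5021511552935], [341.1123595505618, 193.20224719101122], [335.0, 204.0], [343.0, 205.0]]
[ 0.54888193 -0.02711806  0.095     ]
[ 0.52275634 -0.01147205  0.095     ]
[ 0.51984483 -0.03074759  0.095     ]
```

View pics/crop0.png

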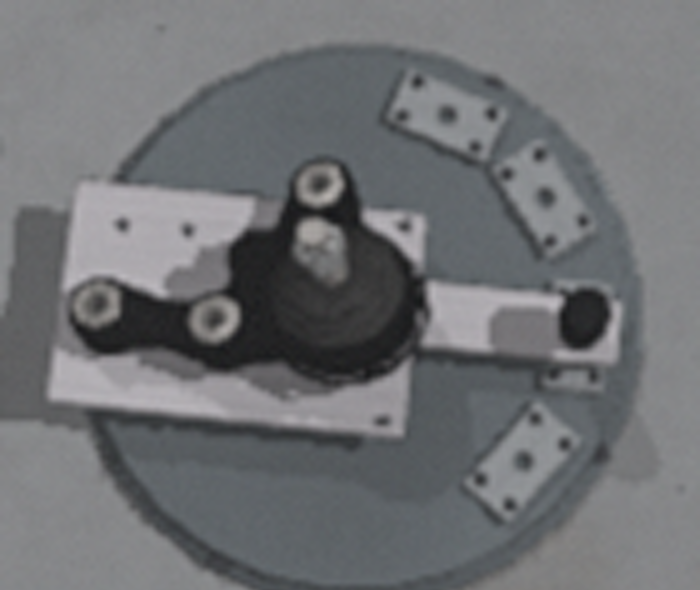

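The crop shows the knob at about (342,193). The block holes are at (334,169), which is the next stop, then (314,153) and (330,222). I'll get the axis and the next hole's angle from these.

Run:
```python
from h import *
from scipy.optimize import least_squares
c=r.camera("top")
H=np.array([ray(c,(u+.5)/5-.5+225,(v+.5)/5-.5+130,.028)[:2] for u,v in [(546,197),(447,114),(523,460)]])
s=least_squares(lambda x:np.hypot(*(H-x).T)-.115,[.56,.08]).x
print("holes",H,"axis",s,np.hypot(*(H-s).T)); a=np.arctan2(*(H-s).T[::-1]); print("ang",a)
start=(a[1]-np.radians(72)+a[2]+np.radians(36))/2; print("start",start,"spacing check",np.degrees(a[1]-a[2]),"next",a[0]-start,np.degrees(a[0]-start))
k=s+.115*np.array([np.cos(start),np.sin(start)]); print("knob",k)
print("knob top pred pix",proj(c,np.r_[k,.104]),"mid",proj(c,np.r_[k,.088]),"ray",ray(c,342,193.6,.1))
```

```text
holes [[ 0.62426584 -0.01412267]
 [ 0.66978536  0.03623226]
 [ 0.48742042  0.0017184 ]] axis [0.5661021  0.08538052] [0.11525582 0.1147422  0.1148484 ]
ang [-1.0418209  -0.44265092 -2.32552572]
start -1.6982475860863668 spacing check 107.88077953673707 next 0.6564266874478342 37.61047875051411
knob [ 0.55148485 -0.02868673]
knob top pred pix [341.9262738  191.49967471] mid [341.56700841 192.6145877 ] ray [ 0.54701729 -0.02893896  0.1       ]
```

>>> {"op": "play_rows", "data": {"commands": [[2.76,4.63,0,0,0,0.09,8.7],[2.76,4.63,0,0,0,0.09,8.7],[2.76,4.63,0,0,0,0.09,8.7],[2.76,4.63,0,0,0,0.09,8.7],[2.76,4.63,0,0,0,0.09,8.7],[2.76,4.63,0,0,0,0.09,8.7],[2.76,4.63,0,0,0,0.09,8.7],[2.76,4.63,0,0,0,0.09,8.7],[2.76,4.63,0,0,0,0.09,8.7],[2.76,4.63,0,0,0,0.09,8.7],[2.76,4.63,0,0,0,0.09,8.7],[2.76,4.63,0,0,0,0.095,8.7],[0,0,0,0,0,0,5.5],[0,0,0,0,0,0,5.5]], "grip_force": 5}}

```text
time: 1.95
ee_pos: [0.5505, -0.03, 0.2222]
eef_rot: [0.998, -0.064, -0.0, 0.0]
ft_force: [-0.1, 0.4, 0.9]
width: 0.0743
```

>>> {"op": "play_rows", "data": {"commands": [[0.05,0.1,-4,0,0,0,5.5],[0,0,-4,0,0,0,5.5],[0,0,-3,0,0,0,5.5],[0,0,-2,0,0,0,5.5],[0,0,-1.9,0,0,0,5.5],[0,0,0,0,0,0,5.5],[0,0,0,0,0,0,5.5]]}}

```text
time: 2.82
ee_pos: [0.5518, -0.0286, 0.0745]
eef_rot: [0.998, -0.064, 0.001, -0.0]
ft_force: [0.1, -0.6, -0.1]
width: 0.0552
```

Run:
```python
from h import *
s=c0=r.camera("scene"); t=r.camera("top")
p=[.5515,-.0287,.088]
a,b=proj(s,p).astype(int); print(a,b,proj(t,p))
A=cv2.resize(s["img"][max(b-50,0):b+50,a-65:a+65],(520,400),interpolation=2)
u,v=proj(t,p).astype(int)
B=cv2.resize(t["img"][v-50:v+50,u-35:u+35],(280,400),interpolation=2)
cv2.imwrite("pics/g1.png",np.hstack([A,B])[:,:,::-1])
print(r.read_state()["ft_force"])
```

```text
342 213 [341.57223281 192.6083497 ]
[0.02346932 0.67073727 0.50248448]
```

View pics/g1.png

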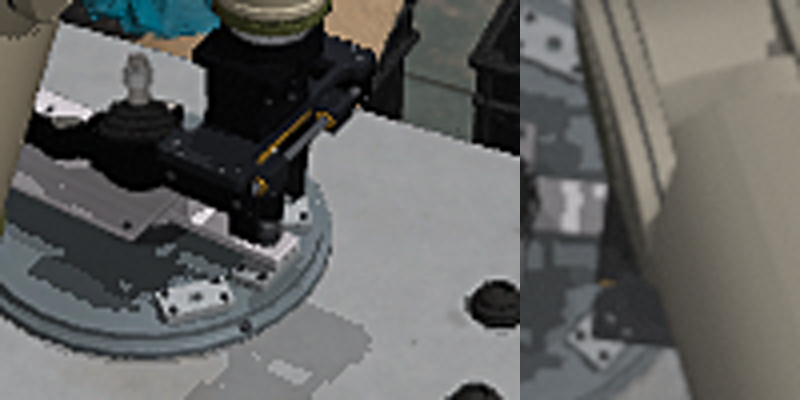

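The scene view shows the gripper straddling the knob, near (265,225) in the crop. The arm hides it in the top view. There's no contact force, so I'll close gently.

>>> {"op": "play_rows", "data": {"commands": [[0,0,0,0,0,0,4],[0,0,0,0,0,0,3.2],[0,0,0,0,0,0,2.4],[0,0,0,0,0,0,2.2],[0,0,0,0,0,0,2.2],[0,0,0,0,0,0,2.2],[0,0,0,0,0,0,2.2],[0,0,0,0,0,0,2.2]], "grip_force": 4}}

```text
time: 3.92
ee_pos: [0.5514, -0.0287, 0.0737]
eef_rot: [0.998, -0.064, 0.0, 0.0]
ft_force: [0.9, -1.0, 0.0]
width: 0.0258
```

>>> {"op": "play_rows", "data": {"commands": [[0,0,0,0,0,0,1.5],[0,0,0,0,0,0,1],[0,0,0.2,0,0,0,1],[0,0,0.2,0,0,0,1],[0,0,0,0,0,0,1]], "grip_force": 35}}

```text
time: 4.55
ee_pos: [0.5512, -0.0287, 0.0772]
eef_rot: [0.998, -0.064, 0.0, -0.0]
ft_force: [4.6, -0.8, -6.3]
width: 0.0252
```

>>> {"op": "play_rows", "data": {"commands": [[0.03,0,0.2,0,0,0,1],[0,0,0.2,0,0,0,1],[0,0,0.2,0,0,0,1],[0,0,0.2,0,0,0,1],[0,0,0.2,0,0,0,1],[0,0,0,0,0,0,1]]}}

```text
time: 5.3
ee_pos: [0.551, -0.0286, 0.0875]
eef_rot: [0.998, -0.063, -0.0, 0.0]
ft_force: [1.4, -0.7, -8.6]
width: 0.0252
```

Run:
```python
from h import *
ax=np.array([.5661,.0854]); R=.115; a=-1.698
t=np.r_[np.arange(0,.541,.045),np.arange(.56,.73,.01)]
P=R*np.c_[np.cos(a+t),np.sin(a+t)]*100
print(np.c_[t[1:],np.diff(P,axis=0)].round(3).tolist())
```

```text
[[0.045, 0.515, -0.054], [0.09, 0.517, -0.031], [0.135, 0.517, -0.008], [0.18, 0.517, 0.016], [0.225, 0.516, 0.039], [0.27, 0.514, 0.062], [0.315, 0.51, 0.085], [0.36, 0.506, 0.108], [0.405, 0.501, 0.131], [0.45, 0.494, 0.153], [0.495, 0.487, 0.175], [0.54, 0.479, 0.197], [0.56, 0.21, 0.094], [0.57, 0.104, 0.049], [0.58, 0.104, 0.05], [0.59, 0.103, 0.051], [0.6, 0.103, 0.052], [0.61, 0.102, 0.053], [0.62, 0.102, 0.054], [0.63, 0.101, 0.055], [0.64, 0.1, 0.056], [0.65, 0.1, 0.057], [0.66, 0.099, 0.058], [0.67, 0.099, 0.059], [0.68, 0.098, 0.06], [0.69, 0.098, 0.061], [0.7, 0.097, 0.062], [0.71, 0.096, 0.063], [0.72, 0.096, 0.064]]
```

>>> {"op": "play_rows", "data": {"commands": [[0,0,0.15,0,0,0,1],[0,0,0,0,0,0,1],[0,0,0,0,0,0,1]]}}

```text
time: 5.68
ee_pos: [0.5511, -0.0286, 0.0889]
eef_rot: [0.998, -0.063, -0.0, 0.0]
ft_force: [-1.3, -0.7, -8.9]
width: 0.0246
```

>>> {"op": "play_rows", "data": {"commands": [[0.515,-0.054,0,0,0,0.045,1],[0.517,-0.031,0,0,0,0.045,1],[0.517,-0.008,0,0,0,0.045,1],[0.517,0.016,0,0,0,0.045,1],[0.516,0.039,0,0,0,0.045,1],[0.514,0.062,0,0,0,0.045,1]]}}

```text
time: 6.42
ee_pos: [0.5823, -0.0287, 0.0888]
eef_rot: [0.997, 0.072, -0.0, 0.0]
ft_force: [-0.7, -2.1, -9.2]
width: 0.0248
```

>>> {"op": "play_rows", "data": {"commands": [[0.51,0.085,0,0,0,0.045,1],[0.506,0.108,0,0,0,0.045,1],[0.501,0.131,0,0,0,0.045,1],[0.494,0.153,0,0,0,0.045,1],[0.487,0.175,0,0,0,0.045,1],[0.479,0.197,0,0,0,0.045,1],[0,0,0,0,0,0,1],[0,0,0,0,0,0,1]]}}

```text
time: 7.42
ee_pos: [0.6125, -0.0203, 0.0892]
eef_rot: [0.979, 0.205, 0.0, 0.0]
ft_force: [3.1, -3.9, -9.3]
width: 0.0249
```

Run:
```python
from h import *
c=r.camera("top"); cv2.imwrite("pics/t2.png",cv2.resize(c["img"][130:260,225:365],None,fx=4,fy=4,interpolation=2)[:,:,::-1])
s=r.read_state(); d=s["ee_pos"][:2]-[.5661,.0854]; print(np.hypot(*d),np.arctan2(d[1],d[0])+1.698,s["ft_force"])
```

```text
0.11544952057019212 0.5404514431337564 [ 3.06186844 -3.48376571 -8.09259424]
```

View pics/t2.png

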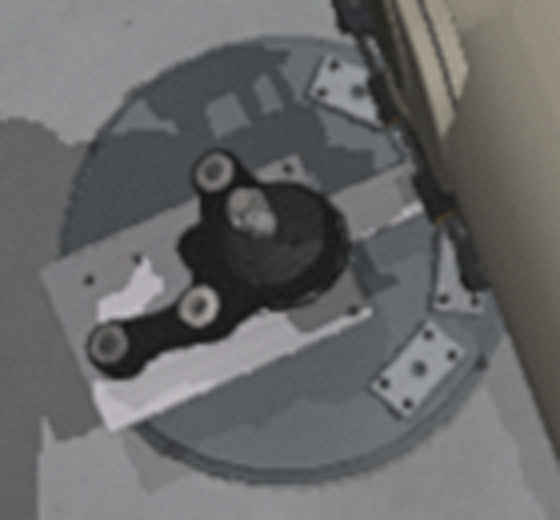

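The stage has turned to about 0.54 rad, and the arm points at the near part of the next block. I'll set the pin down on the block and loosen the grip to a cage.

>>> {"op": "play_rows", "data": {"commands": [[0,0,-0.15,0,0,0,1],[0,0,-0.15,0,0,0,1],[0,0,-0.05,0,0,0,1],[0,0,0,0,0,0,1]]}}

```text
time: 7.98
ee_pos: [0.6124, -0.0203, 0.0858]
eef_rot: [0.979, 0.205, 0.0, 0.0]
ft_force: [2.7, -4.4, -7.7]
width: 0.0248
```

>>> {"op": "play_rows", "data": {"commands": [[0,0,-0.05,0,0,0,1],[0,0,0,0,0,0,2.7],[0,0,0,0,0,0,3.0],[0,0,0,0,0,0,3.0],[0,0,-0.3,0,0,0,3.0],[0,0,-0.4,0,0,0,3.0],[0,0,-0.4,0,0,0,3.0],[0,0,0,0,0,0,3.0]]}}

```text
time: 8.98
ee_pos: [0.6119, -0.0199, 0.0735]
eef_rot: [0.979, 0.205, -0.0, -0.0]
ft_force: [0.1, -1.3, -0.3]
width: 0.0301
```

>>> {"op": "play_rows", "data": {"commands": [[0.105,0.047,0,0,0,0.01,3.0],[0.105,0.047,0,0,0,0.01,3.0],[0.104,0.049,0,0,0,0.01,3.0],[0.104,0.05,0,0,0,0.01,3.0],[0.103,0.051,0,0,0,0.01,3.0],[0,0,0,0,0,0,3.0]]}}

```text
time: 9.72
ee_pos: [0.6176, -0.0174, 0.0741]
eef_rot: [0.973, 0.23, 0.0, -0.0]
ft_force: [-2.4, -1.0, 1.1]
width: 0.0301
```

>>> {"op": "play_rows", "data": {"commands": [[0.103,0.052,0,0,0,0.01,3.0],[0.102,0.053,0,0,0,0.01,3.0],[0.102,0.054,0,0,0,0.01,3.0],[0.101,0.055,0,0,0,0.01,3.0],[0,0,0,0,0,0,3.0]]}}

```text
time: 10.35
ee_pos: [0.6218, -0.0153, 0.0741]
eef_rot: [0.969, 0.249, 0.0, -0.0]
ft_force: [-2.1, -1.3, 0.4]
width: 0.0297
```

>>> {"op": "play_rows", "data": {"commands": [[0.05,0.028,0,0,0,0.005,3.0],[0.05,0.028,0,0,0,0.005,3.0],[0.05,0.028,0,0,0,0.005,3.0],[0,0,0,0,0,0,3.0]]}}

```text
time: 10.85
ee_pos: [0.6231, -0.0145, 0.0741]
eef_rot: [0.967, 0.256, 0.0, -0.0]
ft_force: [-2.3, -1.6, 1.1]
width: 0.0303
```

>>> {"op": "play_rows", "data": {"commands": [[0.05,0.028,0,0,0,0.005,3.0],[0.05,0.028,0,0,0,0.005,3.0],[0.05,0.028,0,0,0,0.005,3.0],[0,0,0,0,0,0,3.0]]}}

```text
time: 11.35
ee_pos: [0.6245, -0.0136, 0.074]
eef_rot: [0.965, 0.263, 0.0, -0.0]
ft_force: [-1.2, -0.1, -0.5]
width: 0.0298
```

>>> {"op": "play_rows", "data": {"commands": [[0.05,0.029,0,0,0,0.005,3.0],[0.05,0.029,0,0,0,0.005,3.0],[0,0,0,0,0,0,3.0]]}}

```text
time: 11.72
ee_pos: [0.6255, -0.0129, 0.0739]
eef_rot: [0.963, 0.268, 0.0, -0.0]
ft_force: [-1.8, -1.0, -1.2]
width: 0.0299
```

>>> {"op": "play_rows", "data": {"commands": [[0.05,0.029,0,0,0,0.005,3.0],[0.05,0.029,0,0,0,0.005,3.0],[0,0,0,0,0,0,3.0]]}}

```text
time: 12.1
ee_pos: [0.6267, -0.0122, 0.0742]
eef_rot: [0.962, 0.273, 0.0, -0.0]
ft_force: [-1.0, 0.4, -0.1]
width: 0.0297
```

>>> {"op": "play_rows", "data": {"commands": [[0.05,0.029,0,0,0,0.005,3.0],[0,0,0,0,0,0,3.0]]}}

```text
time: 12.35
ee_pos: [0.6271, -0.012, 0.0742]
eef_rot: [0.961, 0.276, 0.0, -0.0]
ft_force: [-0.7, -0.2, -0.2]
width: 0.0303
```

Run:
```python
from h import *
F=[]
for i in range(4):
    s=r.camera("scene"); F.append(r.read_state()["ft_force"])
print(np.mean(F,0))
a,b=proj(s,[.6255,-.013,.088]).astype(int)
cv2.imwrite("pics/s3.png",cv2.resize(s["img"][b-30:b+30,a-40:a+40],None,fx=8,fy=8,interpolation=2)[:,:,::-1])
for z in(.074,.104,.086,.116): print(z,(proj(s,[.6255,-.013,z])-[a-40,b-30])*8)
```

```text
[-0.80264668 -0.01086366  0.39987568]
0.074 [322.60481325 271.97617697]
0.104 [324.17029038 212.6861808 ]
0.086 [323.22663516 248.42564525]
0.116 [324.80679536 188.57955086]
```

View pics/s3.png

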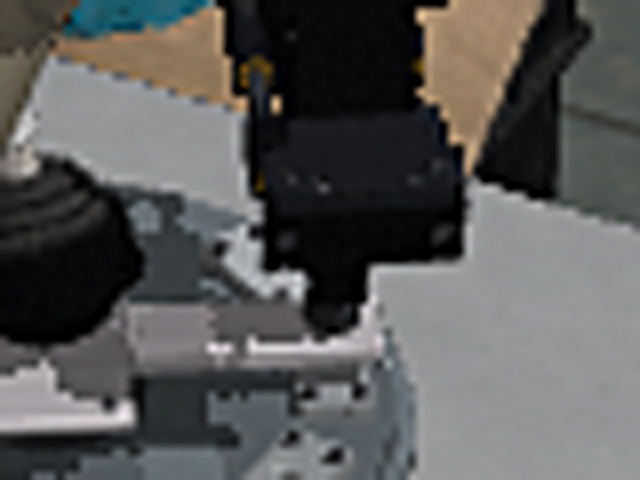

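The finger hides the knob here, so the view doesn't settle it. The push force fell from about 2.8 N to about 0.8 N, so the pin may have snapped in. I'll keep feeling in small steps.

>>> {"op": "play_rows", "data": {"commands": [[0.05,0.029,0,0,0,0.005,3.0],[0,0,0,0,0,0,3.0]]}}

```text
time: 12.8
ee_pos: [0.6276, -0.0118, 0.0741]
eef_rot: [0.961, 0.278, 0.0, -0.0]
ft_force: [0.1, 0.5, 0.5]
width: 0.0297
```

>>> {"op": "play_rows", "data": {"commands": [[0.05,0.029,0,0,0,0.005,3.0],[0,0,0,0,0,0,3.0]]}}

```text
time: 13.05
ee_pos: [0.6281, -0.0116, 0.0741]
eef_rot: [0.96, 0.28, 0.0, -0.0]
ft_force: [-1.0, 0.5, 1.8]
width: 0.03
```

Run:
```python
from h import *
c=r.camera("top"); np.save("t3.npy",c["img"]); cv2.imwrite("pics/t3.png",cv2.resize(c["img"][130:260,225:365],None,fx=5,fy=5,interpolation=2)[:590,:,::-1])
# angle at 0.54 from saved t2 vs now by plate's lower edge is done by eye
```

```text
(no output)
```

View pics/t3.png

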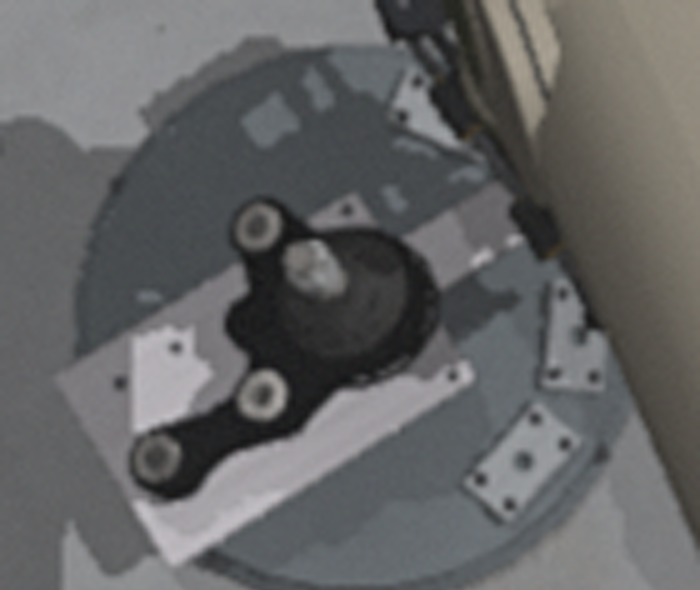

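Run:
```python
from h import *
im0=cv2.imread("pics/top0.png")[:,:,::-1]; im3=np.load("t3.npy")
c=r.camera("top"); im4=c["img"]
def cap(im,x,y):
    g=im.max(2).astype(float); y0,x0=int(y)-6,int(x)-6
    w=g[y0:y0+13,x0:x0+13]; m=(w>85).astype(np.uint8)
    n,l,st,ce=cv2.connectedComponentsWithStats(m); i=l[6,6] if l[6,6] else 1+st[1:,4].argmax()
    return ce[i]+[x0,y0],st[i,4]
for im,pts in((im0,[(97,305),(320,185)]),(im3,[(156,457),(259,228)]),(im4,[(156,457),(259,228)])):
    q=[cap(im,225+u/5,130+v/5) for u,v in pts]
    A,B=[ray(c,*p,.06)[:2] for p,_ in q]; print(q,np.arctan2(*(B-A)[::-1]))
s=r.read_state(); d=s["ee_pos"][:2]-[.5661,.0854]; print(np.hypot(*d),np.arctan2(d[1],d[0])+1.698,s["ft_force"],s["width"])
# ecc-style rotation of ball joint patch, via log-polar-free feature affine
def pts(im):
    g=cv2.resize(cv2.cvtColor(np.ascontiguousarray(im[130:260,225:335]),cv2.COLOR_RGB2GRAY),None,fx=3,fy=3,interpolation=2)
    return cv2.SIFT_create(contrastThreshold=.02).detectAndCompute(g,None)
k0,d0=pts(im0);k3,d3=pts(im4)
m=[a for a,b in cv2.BFMatcher().knnMatch(d0,d3,k=2) if a.distance<.8*b.distance]
X=np.float32([k0[a.queryIdx].pt for a in m]);Y=np.float32([k3[a.trainIdx].pt for a in m])
M,inl=cv2.estimateAffinePartial2D(X,Y,ransacReprojThreshold=3); print("sift",len(m),inl.sum(),np.arctan2(-M[1,0],M[0,0]),np.hypot(M[0,0],M[1,0]))
```

```text
[(array([242.85576923, 189.55769231]), np.int32(104)), (array([287.80821918, 165.79452055]), np.int32(73))] -1.0965558680016616
[(array([253.95890411, 220.23287671]), np.int32(73)), (array([276.53658537, 174.82926829]), np.int32(41))] -0.46682574166280355
[(array([253.91549296, 220.18309859]), np.int32(71)), (array([276.62790698, 174.81395349]), np.int32(43))] -0.4695222958536735
0.11508604200626722 0.6958265553403986 [-0.5520739   1.09110564  0.57375284] 0.029962564641729524
sift 93 33 0.0005774945466518322 0.9983693415171973
```

Run:
```python
from h import *
c=r.camera("top"); im0=cv2.imread("pics/top0.png")[:,:,::-1]; im4=c["img"]
def dot(im,u,v):
    x,y=(u+.5)/5-.5+225,(v+.5)/5-.5+130
    g=im.max(2).astype(float); X,Y=int(round(x)),int(round(y)); w=g[Y-3:Y+4,X-3:X+4]; w=np.clip(np.median(w)-8-w,0,None)
    yy,xx=np.mgrid[Y-3:Y+4,X-3:X+4]; w*=((xx-x)**2+(yy-y)**2<7); return [(w*xx).sum()/w.sum(),(w*yy).sum()/w.sum()] if w.sum()>0 else [x,y]
def fit(a,b):
    a,b=[np.array(q)-np.mean(q,0) for q in(a,b)]; return np.arctan2((a[:,0]*b[:,1]-a[:,1]*b[:,0]).sum(),(a*b).sum())
D0=[(122,224),(187,230),(405,225),(381,420)];D4=[(121,382),(175,347),(347,210),(453,374)]
C0=[(97,305),(213,318),(320,185)];C4=[(156,457),(263,394),(259,228)]
P=lambda im,D,z,f:[ray(c,*f(im,*p),z)[:2] for p in D]
raw=lambda im,u,v:((u+.5)/5-.5+225,(v+.5)/5-.5+130)
print("dots",fit(P(im0,D0,.06,dot),P(im4,D4,.06,dot)),"eye",fit(P(im0,D0,.06,raw),P(im4,D4,.06,raw)),"caps",fit(P(im0,C0,.1,raw),P(im4,C4,.1,raw)))
```

```text
dots 0.6764790831552266 eye 0.67318884816702 caps 0.6696672618898318
```

The plate dots put the stage at about 0.673 rad, moving with the tool. I'll continue in small steps.

>>> {"op": "play_rows", "data": {"commands": [[0.05,0.03,0,0,0,0.005,3.0],[0,0,0,0,0,0,3.0],[0,0,0,0,0,0,3.0]]}}

```text
time: 13.58
ee_pos: [0.6283, -0.0114, 0.074]
eef_rot: [0.959, 0.283, -0.0, 0.0]
ft_force: [-3.7, -1.1, 1.8]
width: 0.0301
```

>>> {"op": "play_rows", "data": {"commands": [[0.05,0.03,0,0,0,0.005,3.0],[0,0,0,0,0,0,3.0],[0,0,0,0,0,0,3.0]]}}

```text
time: 13.95
ee_pos: [0.6284, -0.0113, 0.074]
eef_rot: [0.959, 0.285, -0.001, 0.0]
ft_force: [-6.8, -0.5, 4.4]
width: 0.0301
```

The force rises while the tool stays put, so the pin is in the hole and against its far side. I'll back off, open and check.

>>> {"op": "play_rows", "data": {"commands": [[-0.1,-0.06,0,0,0,0,3.0],[-0.1,-0.06,0,0,0,0,3.0],[0,0,0,0,0,0,4.0],[0,0,0,0,0,0,5.5],[0,0,0,0,0,0,5.5],[0,0,2,0,0,0,5.5],[0,0,4,0,0,0,5.5],[0,0,5,0,0,0,5.5],[0,0,4,0,0,0,5.5],[-2,-5,0,0,0,0,5.5],[-2,-5,0,0,0,0,5.5],[-2,-5,0,0,0,0,5.5],[-2,-5,0,0,0,0,5.5],[-2,-5,0,0,0,0,5.5],[-2,-5,0,0,0,0,5.5],[0,0,0,0,0,0,5.5]]}}

```text
time: 15.95
ee_pos: [0.5046, -0.3173, 0.2251]
eef_rot: [0.96, 0.281, -0.0, 0.001]
ft_force: [0.1, 0.4, 0.0]
width: 0.055
```

Run:
```python
from h import *
t=r.camera("top"); s=r.camera("scene"); k=np.array([.5661,.0854])+.115*np.array([np.cos(-1.698+.67),np.sin(-1.698+.67)]); print(k)
a,b=proj(s,[*k,.088]).astype(int); A=s["img"][b-24:b+26,a-20:a+20]
print("scene knob top (seated/up)",*[(proj(s,[*k,z])-[a-20,b-24])*10 for z in(.074,.104,.086,.116)])
B=t["img"][135:255,240:360]
cv2.imwrite("pics/f.png",np.hstack([cv2.resize(A,(320,400),interpolation=2),cv2.resize(B,(400,400),interpolation=2)])[:,:,::-1])
print(r.read_state()["ee_pos"])
```

```text
[ 0.62550123 -0.01307078]
scene knob top (seated/up) [203.45730093 280.02990278] [205.41653571 205.91692182] [204.23552692 250.59154847] [206.21313823 175.78342904]
[ 0.50718199 -0.31221484  0.22527693]
```

View pics/f.png

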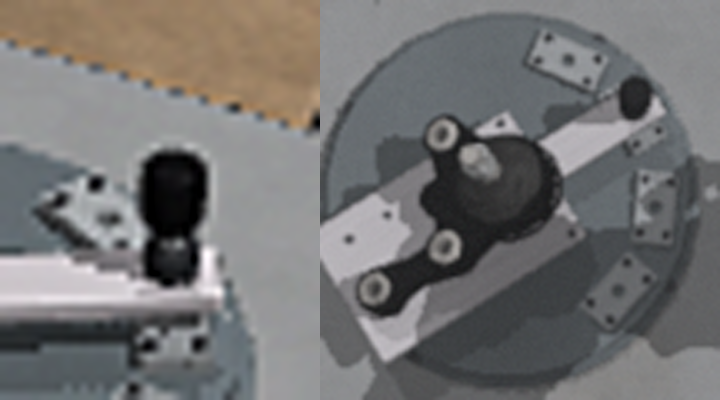

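The knob's edges are at about rows 148 and 238 in the left panel, centre 193. A seated knob would be centred at about 194, and one resting on the block at about 170, so the pin is home. I'll let the arm settle, then hand in.

>>> {"op": "play_rows", "data": {"commands": [[0,0,0,0,0,0,5.5],[0,0,0,0,0,0,5.5],[0,0,0,0,0,0,5.5],[0,0,0,0,0,0,5.5]]}}

```text
time: 16.55
ee_pos: [0.5072, -0.3119, 0.2241]
eef_rot: [0.958, 0.285, 0.0, -0.0]
ft_force: [-0.1, 0.7, 0.6]
width: 0.0548
```

Run:
```python
from h import *
s0=cv2.imread("pics/scene0.png")[:,:,::-1]; s=r.camera("scene"); ax=np.array([.5661,.0854])
for im,t in((s0,0),(s["img"],.67)):   # knob vertical centre vs prediction for seated
    k=ax+.115*np.array([np.cos(-1.698+t),np.sin(-1.698+t)]); p=proj(s,[*k,.088]); a,b=p.astype(int)
    g=(im.max(2)<55)[b-13:b+14,a-8:a+6]; print(p,[(i+b-13,int(x)) for i,x in enumerate(g.sum(1))])
print(r.read_state()["joint_vel"].round(4)); r.close_job()
```

```text
[342.74368023 213.19319001] [(np.int64(200), 0), (np.int64(201), 2), (np.int64(202), 3), (np.int64(203), 2), (np.int64(204), 2), (np.int64(205), 4), (np.int64(206), 2), (np.int64(207), 5), (np.int64(208), 6), (np.int64(209), 8), (np.int64(210), 8), (np.int64(211), 8), (np.int64(212), 8), (np.int64(213), 8), (np.int64(214), 8), (np.int64(215), 8), (np.int64(216), 8), (np.int64(217), 7), (np.int64(218), 5), (np.int64(219), 4), (np.int64(220), 6), (np.int64(221), 7), (np.int64(222), 6), (np.int64(223), 5), (np.int64(224), 1), (np.int64(225), 1), (np.int64(226), 4)]
[348.43659357 198.56585102] [(np.int64(185), 0), (np.int64(186), 0), (np.int64(187), 0), (np.int64(188), 0), (np.int64(189), 0), (np.int64(190), 0), (np.int64(191), 0), (np.int64(192), 0), (np.int64(193), 5), (np.int64(194), 7), (np.int64(195), 8), (np.int64(196), 9), (np.int64(197), 8), (np.int64(198), 8), (np.int64(199), 7), (np.int64(200), 7), (np.int64(201), 8), (np.int64(202), 5), (np.int64(203), 5), (np.int64(204), 4), (np.int64(205), 5), (np.int64(206), 7), (np.int64(207), 6), (np.int64(208), 6), (np.int64(209), 2), (np.int64(210), 0), (np.int64(211), 0)]
[ 0.0039 -0.0002  0.0025 -0.0009 -0.      0.0011  0.0008]
the job is handed in; nothing more can be done
```

The stage is now at the next stop block counterclockwise, at about 0.67 rad, and the pin appears to be home in its hole. I handed the job in at about 16.6 s of robot time. No verdict came back.

- **What I did:** I lifted the knob about 15 mm and turned the stage to about 0.54 rad with the pin up. I then set the pin on the block and opened the fingers to a loose cage. From there I pushed in small steps until the pin caught in the hole, then backed off, opened and moved well clear.
- **Pin:** The highest sideways wrist force in the readings was about 7–8 N. It came as the push force rose and the tool stopped, which is how I knew the pin was in the hole. In the final picture the knob's height matches the seated prediction to about 1 mm. A pin resting on the block would sit 12 mm higher.
- **Stage angle:** Before the final push, the plate dots and bolt caps in the top camera gave 0.67–0.68 rad. This is inside the 0.525–0.73 window.
- **Robot:** It touches nothing and was essentially still at hand-in.
- **Checks that disagreed:** I first put the hole at 0.656 rad from the images, about 0.02 below where the pin caught. Two automatic image estimates of the stage angle failed: one gave about 0.63 rad and the other locked onto the background. I discarded both. I saw no clear force signal at the moment of snap-in, only a drop from about 2.8 N to near zero before the rise.
- **Not checked:** I did not measure whether the boots, hex key or marker had moved. The tool never went near them while low.

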